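# Strip the ion source and lay out its parts for cleaning

## Task

Take the stacked ion source apart from the top and lay each part out for its own cleaning: the blue nut in the small black dish, the brass lens in the green tray with the yellow polishing pad, the white ceramic insulator in the terracotta dish, and the dark steel body in the square perforated steel basket. Set each part down gently, upright and flat on the floor inside its place, never dropped, let go of it, and leave the two amber vials standing where they are.

Things in the scene. Friction and masses are not known exactly. Their poses are not given: they have to be found in the camera images.
- nut: Blue plastic retaining nut, an upright cylinder 22 mm diameter, 30 mm tall, 30 g. At the start it is the top (fourth) part of the stack, its underside 86 mm above the table, standing freely on the lens. Solid and rigid, loose. Origin: centre of its underside, z up through its top.
- lens: Brass lens, an upright cylinder 36 mm diameter, 28 mm tall, about 140 g. At the start the third part of the stack from below, its underside 58 mm above the table, standing freely on the insulator. Solid and rigid, loose. Origin: centre of its underside, z up through its top.
- insulator: White ceramic insulator with two grey lines around it, an upright cylinder 50 mm diameter, 28 mm tall, about 130 g. At the start the second part of the stack from below, its underside 30 mm above the table, standing freely on the steel body. Solid and rigid, loose. Origin: centre of its underside, z up through its top.
- source_body: Dark steel source body with six small screws around its top, an upright cylinder 64 mm diameter, 30 mm tall, about 400 g. At the start the bottom of the stack, standing on the table. The parts above it are centred on it to about 3 mm. Seen from above the stack is a set of nested rings. Solid and rigid, loose. Origin: centre of its underside, z up through its top.
- parts_dish: Small round black plastic dish, the place of the nut: 54 mm outer and 48 mm inner diameter. Fixed to the table. Its floor is 3 mm thick and its top edge 9 mm above the table (so the rim stands 6 mm above the floor). Origin: centre of its underside, on the table, z up.
- polish_tray: Round green plastic tray with a yellow pad on its floor, the place of the lens: 68 mm outer and 62 mm inner diameter. Fixed to the table. Its floor is 3 mm thick and its top edge 9 mm above the table (so the rim stands 6 mm above the floor). Origin: centre of its underside, on the table, z up.
- setter: Round terracotta dish, the place of the insulator: 82 mm outer and 76 mm inner diameter. Fixed to the table. Its floor is 3 mm thick and its top edge 9 mm above the table (so the rim stands 6 mm above the floor). Origin: centre of its underside, on the table, z up.
- basket: Square steel basket with dark holes in its floor and a small wire ear on two sides, where the steel body belongs, 98 mm square outside, 92 mm inside. Fixed to the table. Its floor is 3 mm thick and its top edge 9 mm above the table (so the rim stands 6 mm above the floor). Origin: centre of its underside, on the table, z up. x and y run along its sides.
- vial_a: A sample vial, one of two alike: amber glass with a white cap, upright, 27 mm diameter, 58 mm tall, 45 g, loose on the table. A bystander. Origin: centre of its underside, z up.
- vial_b: A sample vial, one of two alike: amber glass with a white cap, upright, 27 mm diameter, 58 mm tall, 45 g, loose on the table. A bystander. Origin: centre of its underside, z up.
There are look-alikes about, which are no part of the job. Leave any red or turquoise look-alike of the lens alone.

How it is judged:
By the outcome, as a careful person would: the job done as asked, in the order asked, and still so for the second after the job is handed in, with the robot touching nothing.
It also fails if it takes over 118 s, if anything falls off the work surface, if the arm or the gripper's body presses on something with over 40 N, if the wrist force passes 120 N, or if a joint passes its speed limit or range.

## Robot

A 7-joint arm with a two-finger parallel gripper is mounted at the origin on the work surface. World frame = base frame: x ahead of the robot, y to its left, z up, the work surface at z = 0. Lengths are in m, angles in rad, forces in N, time in s.
With the tool pointing down it reaches from about 0.4 to 0.85 m from the base axis. Payload 10.4 kg.
Tool frame: the origin (TCP) lies on the centre line of the jaws, within the pads' length; the fingertips stand 14 mm ahead of it and the grasp point (between the pads) lies 5 mm behind it (manip.tip_reach is the distance from the TCP to the fingertips, in m); z points along the fingers, y is the line along which they close (so a half turn about z gives the same grasp; the last joint's range is limited). The gripper opens to 85 mm and grips with 20 to 120 N. Pads are 22 mm wide; open, the fingers measure 114 mm over their backs; the gripper's body (76 mm by 85 mm) begins 54 mm behind the grasp point. The pads swing forward as they close: fully open they stand 13 mm farther back than shut.
Start: joints at [-1.174, 0.332, -0.065, 1.46, 0.022, 1.35, -0.088], TCP at [0.255, 0.571, 0.245] pointing down, gripper open.
Joint ranges: [-2.6, 2.6], [-0.5, 2.12], [-1.47, 1.34], [0.16, 2.42], [-1.27, 4.41], [0.06, 2.06], [-2.6, 2.6]. Speed limits (rad/s): [2.22, 2.22, 2.79, 2.79, 3.14, 3.14, 3.14].

## Interface

Orientations are given as a unit quaternion [x, y, z, w].
In Python, from workcell import manip gives the robot as it stands.
- The arm moves only by the shell command python3 -m pendant 'ROWS' [FORCE]. ROWS is JSON, a list of rows, each a list of 7 numbers: the shift along the tool's x, y, z in units of 50 mm (1.0 is 50 mm), then the turn, a rotation vector about the tool's x, y, z in units of 8 degrees (1.0 is 8 degrees), then the opening, from -1 (shut) to 1 (fully open), so that 0 is half open. In form: [[dx, dy, dz, ax, ay, az, jaw], ...]. A call has exactly 10 rows; each row is the pose to reach, as a shift and turn from the pose commanded when the call began, along the tool's axes at that moment; what a row does not reach only later rows make up. A row lasts 1/8 s, in which the tool goes at most 62.5 mm and 10.7 degrees, less where a joint would pass 70% of its speed; a pose out of reach is approached as far as the arm can. A call with a gripper value outside its range is refused whole. The fingers move at their own pace and stop on an object; FORCE is the grip in N (left out, the last holds). Time passes only in rows, so rows that repeat a pose let the fingers close, or fill a call up. It gives the time, the measured TCP pose, the force, the opening and the grip force at its end, in the units of the state.
- manip.get_obs(): the state, without advancing time (a new reading comes with each control period).
- manip.camera(name): name is "side" or "top" or "wrist"; returns (picture, depth): 400x640x3 uint8, red, green, blue; 400x640 float32, m along the optical axis (not along the pixel's ray), 0 where there is no reading.
- manip.get_calibration(name): a dict with "fx", "fy", "cx", "cy" (pixels), "xyz" and "orientation" of the camera in the world. Camera axes: x right, y up, looking along -z (the intrinsics and any distortion apply to the point x, -y, -z); pixel columns grow to the right and rows downward; lengths in m; the calibration is good to about 2 mm. A picture is of the moment at which its call begins: read the wrist's pose just before it. get_calibration takes no time and is no camera call; for the wrist camera it gives the pose at the moment of the call.
- manip.hand_in(): hands the job in; it is judged then, once.
Trained networks look in the newest picture that a camera, given by its name, has taken for a name from the list of things; names that differ only in an ending like _2 or _b are one class to them, and where a whole thing is asked for, a point or a joint stands for the part that bears it (a point fixed in the world has none). Each returns a list of dicts, best first, with "p" (0 to 1); they miss things now and then, are a little off and sometimes report something else, mostly with a low value. They report only what shows in the picture. A call takes as long as a camera call. They do not tell look-alikes from the thing itself.
- manip.find_in(thing, camera): "box" ([left, top, right, bottom] in pixels, round what is visible of it).
- manip.trace(thing, camera): "pixels" (400x640 bool, what is visible of it) and "box" ([left, top, right, bottom] in pixels, round what is visible of it).
- manip.tip_of(thing, camera): "pixel" ([column, row] in pixels: a listed point, or the origin of a listed thing).
The state is a dict: "clock": time; "joint_pos": joint angles; "joint_velocities": joint speeds; "tau": joint torques, N m; "position": TCP position; "ee_rot": TCP orientation; "ft_force": force on the tool from outside, world axes, zero at the start; "torque": the same for the moment, N m; "grip_width": opening from 0.0 (shut) to 1.0 (fully open); "grasp_force": force on a finger pad.
Only numpy, scipy, OpenCV 4.12 (cv2) and the standard library are available. Lean on these libraries where they do the work, as an engineer would, in place of code of your own. Each camera call takes 0.05 s, during which the arm holds its last target. There are 200 camera calls.

## Working session

There is one attempt and no reset: what is moved stays moved. The work goes in short steps, Python scripts to look and compute and a shell command to move; the robot and the scene stay as the last step left them, time stands still between calls to the robot, and variables do not carry over. Pictures are saved under pics/ and viewed, at most 14 in all, crops included, and the job is handed in when it is done.

```bash
mkdir -p pics
cat > h.py <<'E'
from workcell import manip
import numpy as np, cv2
from scipy.spatial.transform import Rotation as R
def shot(cam,name=None):
    c=manip.get_calibration(cam); im,d=manip.camera(cam)
    if name: cv2.imwrite('pics/'+name,im[:,:,::-1])
    return c,im,d
def world(c,d,u,v):
    u=np.asarray(u,float);v=np.asarray(v,float)
    z=d[v.astype(int),u.astype(int)]
    p=np.stack([(u-c['cx'])/c['fx']*z,-(v-c['cy'])/c['fy']*z,-z],-1)
    return R.from_quat(c['orientation']).apply(p.reshape(-1,3))+c['xyz']
def atz(c,u,v,h):
    r=R.from_quat(c['orientation']).apply([(u-c['cx'])/c['fx'],-(v-c['cy'])/c['fy'],-1]);o=np.array(c['xyz'])
    return o+r*(h-o[2])/r[2]
def rows(target):
    o=manip.get_obs();q=R.from_quat(o['ee_rot'])
    return q.inv().apply(np.array(target)-o['position'])/0.05
E
python3 - <<'E'
from h import *
np.set_printoptions(precision=4,suppress=True)
o=manip.get_obs();print(o['clock'],o['position'],o['ee_rot'],R.from_quat(o['ee_rot']).as_matrix(),o['grip_width'])
c,im,d=shot('top','top0.png');print(c)
for t in ['nut','lens','insulator','source_body','parts_dish','polish_tray','setter','basket','vial_a']:
    for r in manip.trace(t,'top')[:4]:
        v,u=np.nonzero(r['pixels']); P=world(c,d,u,v); ok=d[v,u]>0
        P=P[ok]; print(t,round(r['p'],2),r['box'],'mid',(P.min(0)+P.max(0))/2,'med',np.median(P,0),'zmax',P[:,2].max())
E
```

```text
0.0 [0.2546 0.5704 0.2445] [ 0.2083  0.9781 -0.0007 -0.0001] [[-0.9132  0.4075 -0.0005]
 [ 0.4075  0.9132 -0.0013]
 [-0.     -0.0014 -1.    ]] 1.0008242659241589
{'fx': 409.1502525448891, 'fy': 409.1502525448891, 'cx': 317.92257980408556, 'cy': 190.29460813211875, 'xyz': array([ 0.3849, -0.0077,  0.966 ]), 'orientation': array([-0.079 ,  0.0566,  0.7073, -0.7002])}
nut 0.56 [224.0, 153.8, 233.6, 168.3] mid [0.6232 0.2163 0.103 ] med [0.6213 0.2151 0.1157] zmax 0.11952574867533139
lens 0.62 [234.7, 127.4, 255.0, 147.3] mid [0.7067 0.1989 0.0173] med [0.7036 0.1971 0.0275] zmax 0.03445035773309191
lens 0.54 [308.4, 163.5, 317.4, 173.9] mid [0.6219 0.0392 0.0292] med [0.6182 0.0381 0.0541] zmax 0.062322323731850204
lens 0.51 [223.6, 153.7, 241.7, 174.1] mid [0.6181 0.2125 0.0775] med [0.6123 0.2053 0.0853] zmax 0.09273331583904942
lens 0.5 [208.1, 130.6, 222.3, 145.3] mid [0.7012 0.2743 0.0192] med [0.6992 0.2717 0.0278] zmax 0.03396470771260596
insulator 0.67 [221.0, 157.4, 243.4, 182.2] mid [0.6161 0.2153 0.0468] med [0.6053 0.2062 0.0571] zmax 0.06456071843025224
parts_dish 0.7 [434.9, 242.1, 454.5, 265.7] mid [ 0.419  -0.2633  0.0042] med [ 0.4186 -0.2631  0.0041] zmax 0.012544573154841476
polish_tray 0.72 [370.7, 170.8, 399.4, 199.4] mid [ 0.5864 -0.1339  0.0058] med [ 0.5876 -0.1342  0.004 ] zmax 0.013697532045627514
setter 0.97 [194.3, 232.2, 228.7, 265.6] mid [0.4332 0.2768 0.0053] med [0.4326 0.2761 0.0037] zmax 0.013719674742395105
basket 0.83 [277.4, 204.1, 333.1, 259.9] mid [0.4709 0.0488 0.0058] med [0.4696 0.0487 0.0038] zmax 0.013522280648992302
vial_a 0.6 [306.3, 162.8, 318.2, 174.5] mid [0.6219 0.0368 0.031 ] med [0.6178 0.0361 0.0561] zmax 0.062322323731850204
vial_a 0.51 [438.5, 170.7, 456.0, 187.9] mid [ 0.5898 -0.2791  0.0319] med [ 0.5866 -0.2748  0.0528] zmax 0.06169042056425511
```

View pics/top0.png

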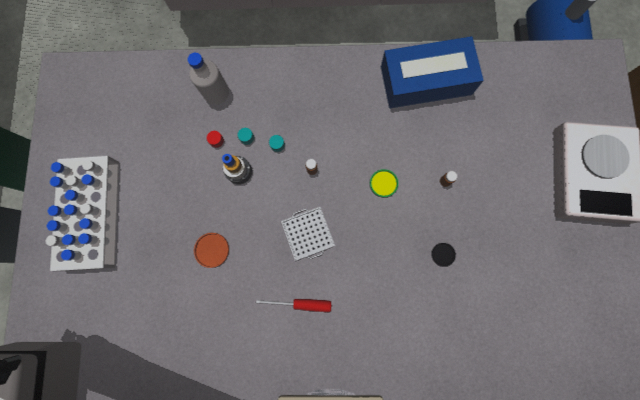

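The stack is at about (236,168) with the blue nut on top at (229,160). What could be taken for the lens: a red look-alike at (215,138), turquoise ones at (246,135) and (277,142), and the brass ring in the stack at (232,164), which is the real one. The vials are at (311,166) and (449,179). The places are the black dish (443,254), green tray (384,184), terracotta dish (211,250) and basket (307,233).

Run:
```python
from h import *
np.set_printoptions(precision=4,suppress=True)
im=cv2.imread('pics/top0.png');cv2.imwrite('pics/crop0.png',cv2.resize(im[110:200,190:300],None,fx=6,fy=6,interpolation=cv2.INTER_CUBIC))
print(manip.tip_reach)
c,im,d=shot('top')
v,u=np.mgrid[140:190,215:250];P=world(c,d,u.ravel(),v.ravel())
for lo,hi in [(.11,.125),(.08,.094),(.053,.066),(.027,.037)]:
    k=(P[:,2]>lo)&(P[:,2]<hi)&(np.hypot(P[:,0]-.607,P[:,1]-.208)<.05);Q=P[k];print(k.sum(),(Q.min(0)+Q.max(0))/2,Q.max(0)-Q.min(0))
for t in ['parts_dish','polish_tray','setter','basket']:
    r=manip.trace(t,'top')[0]; m=r['pixels'].astype(np.uint8)
    (x,y),rad=cv2.minEnclosingCircle(cv2.findContours(m,0,1)[0][0]) ; print(t,atz(c,x,y,.009), manip.tip_of(t,'top')[:1] and atz(c,*manip.tip_of(t,'top')[0]['pixel'],0))
for xy in [(.607,.208)]: print(rows([*xy,.25]))
```

```text
0.014
84 [0.6229 0.2165 0.1153] [0.0211 0.0198 0.0105]
117 [0.622  0.2148 0.0863] [0.0353 0.0347 0.0125]
145 [0.6191 0.2154 0.0595] [0.0485 0.0481 0.0129]
156 [0.6216 0.2139 0.032 ] [0.0633 0.0598 0.0098]
parts_dish [ 0.4167 -0.2631  0.009 ] [ 0.4208 -0.2783  0.    ]
polish_tray [ 0.5864 -0.1339  0.009 ] [ 0.5855 -0.1276  0.    ]
setter [0.4329 0.2741 0.009 ] [0.4374 0.277  0.    ]
basket [0.4688 0.0465 0.009 ] [0.4817 0.0579 0.    ]
[-9.3906 -3.7535 -0.0934]
```

View pics/crop0.png

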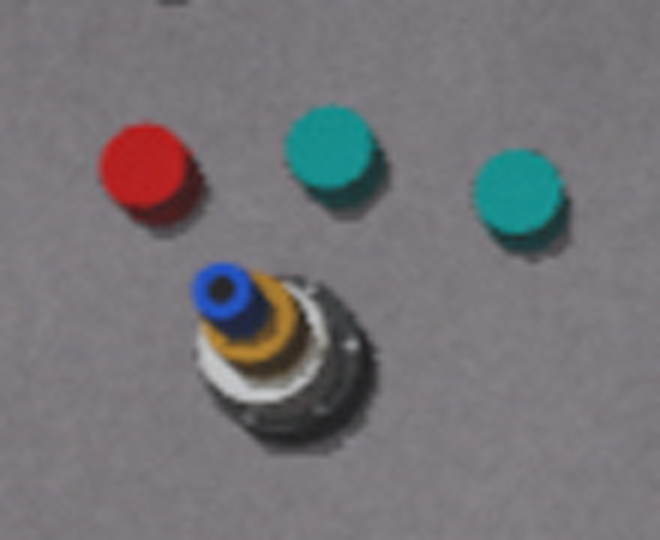

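The crop confirms it: the brass ring sits under the blue nut in the stack, while the red and turquoise loose cylinders stand apart. Moving above the stack.

```bash
python3 -m pendant '[[-1.2,-0.44,-0.1,0,0,0,0.2],[-2.4,-0.88,-0.1,0,0,0,0.2],[-3.6,-1.3,-0.1,0,0,0,0.2],[-4.8,-1.75,-0.1,0,0,0,0.2],[-6,-2.2,-0.1,0,0,0,0.2],[-7.2,-2.6,-0.1,0,0,0,0.2],[-8.4,-3.06,-0.1,0,0,0,0.2],[-9.6,-3.5,-0.1,0,0,0,0.2],[-9.6,-3.5,-0.1,0,0,0,0.2],[-9.6,-3.5,-0.1,0,0,0,0.2]]' 30
python3 - <<'E'
from h import *
np.set_printoptions(precision=4,suppress=True)
c,im,d=shot('wrist','w1.png');print(c['xyz'],c['orientation'])
v,u=np.mgrid[0:400,0:640];P=world(c,d,u.ravel(),v.ravel());ok=d.ravel()>0
for lo,hi in [(.11,.125),(.08,.094),(.053,.066),(.027,.037)]:
    k=ok&(P[:,2]>lo)&(P[:,2]<hi)&(np.hypot(P[:,0]-.622,P[:,1]-.215)<.045);Q=P[k]
    if len(Q): print(k.sum(),(Q.min(0)+Q.max(0))/2,Q.max(0)-Q.min(0),np.median(Q,0))
print(rows([.622,.2155,.2]))
E
```

```text
clock: 2.4
position: [0.6219, 0.2149, 0.25]
ee_rot: [0.209, 0.978, -0.0, -0.0]
ft_force: [-0.5, 0.4, -0.4]
grip_width: 0.597
grasp_force: 0.0
[0.5446 0.2503 0.3788] [-0.1389 -0.0906  0.5358  0.8279]
483 [0.6235 0.218  0.1143] [0.0218 0.0218 0.0076] [0.6227 0.2183 0.1162]
543 [0.6189 0.2154 0.087 ] [0.0299 0.0352 0.0137] [0.6135 0.2154 0.0861]
699 [0.6188 0.2174 0.0593] [0.0472 0.0492 0.0126] [0.6073 0.227  0.0582]
565 [0.6214 0.2163 0.032 ] [0.0622 0.0627 0.0098] [0.6054 0.2276 0.0302]
[-0.0245 -0.011   1.0026]
```

View pics/w1.png

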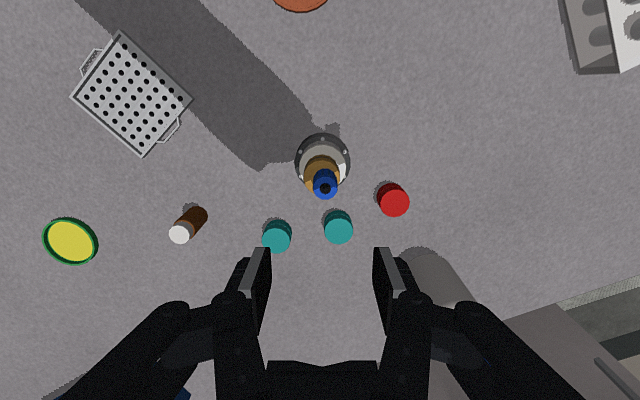

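The wrist view shows the stack at (322,170) with the nut at (325,185), the vial at (188,225) and the look-alikes at (276,236), (338,227) and (393,199). Measurements agree with the top camera. Grasping the nut.

```bash
python3 -m pendant '[[0,0.06,1,0,0,0,0.1],[0,0.06,1.9,0,0,0,0.1],[0,0.06,2.5,0,0,0,0.1],[0,0.06,2.76,0,0,0,0.1],[0,0.06,2.76,0,0,0,0.1],[0,0.06,2.76,0,0,0,-1],[0,0.06,2.76,0,0,0,-1],[0,0.06,2.76,0,0,0,-1],[0,0.06,2.76,0,0,0,-1],[0,0.06,2.76,0,0,0,-1]]' 30
python3 - <<'E'
from h import *
print(rows([.418,-.2631,.17]))
E
```

```text
clock: 3.7
position: [0.6238, 0.2186, 0.1141]
ee_rot: [0.208, 0.978, 0.001, 0.001]
ft_force: [-1.2, -0.1, 6.3]
grip_width: 0.239
grasp_force: 29.4
[ -0.1698456  -10.47152614  -1.14125642]
```

```bash
python3 -m pendant '[[0,0,-0.3,0,0,0,-1],[0,0,-1.2,0,0,0,-1],[0,-1.2,-1.2,0,0,0,-1],[-0.02,-2.4,-1.2,0,0,0,-1],[-0.05,-3.6,-1.2,0,0,0,-1],[-0.1,-4.8,-1.2,0,0,0,-1],[-0.1,-6,-1.2,0,0,0,-1],[-0.15,-7.2,-1.2,0,0,0,-1],[-0.15,-8.4,-1.2,0,0,0,-1],[-0.15,-9.4,-1.2,0,0,0,-1]]'
python3 - <<'E'
from h import *
np.set_printoptions(precision=4,suppress=True)
c,im,d=shot('wrist','w2.png')
for r in manip.trace('parts_dish','wrist')[:2]:
    v,u=np.nonzero(r['pixels']);P=world(c,d,u,v);P=P[(P[:,2]<.02)&(P[:,2]>-.01)];print(r['p'],(P.min(0)+P.max(0))/2,P.max(0)-P.min(0))
v,u=np.mgrid[0:400,0:640];P=world(c,d,u.ravel(),v.ravel());hsv=cv2.cvtColor(im,cv2.COLOR_RGB2HSV).reshape(-1,3)
o=manip.get_obs();k=(d.ravel()>0)&(np.linalg.norm(P-o['position'],axis=1)<.05)&(hsv[:,0]>105)&(hsv[:,0]<125)&(hsv[:,1]>150)
Q=P[k];print(len(Q),o['position'],Q.min(0) if len(Q) else'',Q.max(0) if len(Q) else '')
print(rows([.418,-.2631,.1]))
E
```

```text
clock: 4.95
position: [0.4372, -0.2165, 0.1735]
ee_rot: [0.209, 0.978, 0.0, 0.001]
ft_force: [0.7, -0.5, -1.0]
grip_width: 0.24
grasp_force: 29.5
0.68 [ 0.4174 -0.2633  0.0052] [0.0535 0.0537 0.0128]
2199 [ 0.4358 -0.2196  0.1736] [ 0.41   -0.248   0.1455] [ 0.4486 -0.1851  0.2191]
[-0.0355 -0.9375  1.4724]
```

View pics/w2.png

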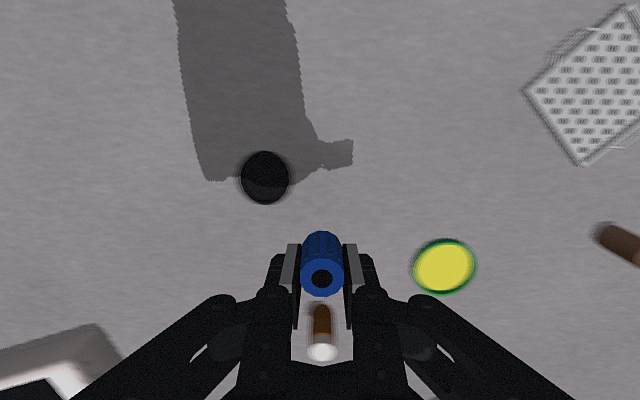

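The nut is held upright at (322,262), and the dish is visible at (265,177). Going down over the dish.

```bash
python3 -m pendant '[[0,-0.8,0.3,0,0,0,-1],[0,-1.05,1,0,0,0,-1],[0,-1.05,1.7,0,0,0,-1],[0,-1.05,2.3,0,0,0,-1],[0,-1.05,2.6,0,0,0,-1],[0,-1.05,2.7,0,0,0,-1],[0,-1.05,2.72,0,0,0,-1],[0,-1.05,2.72,0,0,0,-1],[0,-1.05,2.72,0,0,0,-1],[0,-1.05,2.72,0,0,0,-1]]'
python3 - <<'E'
from h import *
print(rows([.4174,-.2633,.031]))
E
```

```text
clock: 6.3
position: [0.4171, -0.2622, 0.0366]
ee_rot: [0.208, 0.978, 0.0, 0.0]
ft_force: [0.0, -0.6, -0.1]
grip_width: 0.244
grasp_force: 29.5
[-0.01556627 -0.01812173  0.11223028]
```

```bash
python3 -m pendant '[[0,0,0.02,0,0,0,-1],[0,0,0.04,0,0,0,-1],[0,0,0.06,0,0,0,-1],[0,0,0.07,0,0,0,-1],[0,0,0.08,0,0,0,-1],[0,0,0.09,0,0,0,-1],[0,0,0.1,0,0,0,-1],[0,0,0.11,0,0,0,-1],[0,0,0.12,0,0,0,-1],[0,0,0.12,0,0,0,-1]]'
python3 - <<'E'
from h import *
c,im,d=shot('side','s1.png');u,v=[int(x) for x in (0,0)]
r=manip.find_in('parts_dish','side');print(r[:1])
E
```

```text
clock: 7.55
position: [0.417, -0.2622, 0.031]
ee_rot: [0.208, 0.978, 0.0, 0.0]
ft_force: [-3.4, 2.9, 12.9]
grip_width: 0.236
grasp_force: 30.7
[{'box': [378.5, 167.6, 397.2, 175.4], 'p': 0.46}]
```

Seated with light contact. Releasing, lifting and heading back to the stack.

```bash
python3 -m pendant '[[0,0,-0.02,0,0,0,-0.3],[0,0,-0.03,0,0,0,0],[0,0,-0.05,0,0,0,0.2],[0,0,-0.6,0,0,0,0.2],[0,0,-1.6,0,0,0,0.2],[0,0.6,-2.6,0,0,0,0.2],[0,1.7,-2.8,0,0,0,0.2],[0.05,2.9,-2.8,0,0,0,0.2],[0.08,4.1,-2.8,0,0,0,0.2],[0.1,5.3,-2.8,0,0,0,0.2]]'
python3 -m pendant '[[0.02,1.2,0,0,0,0,0.2],[0.04,2.4,0,0,0,0,0.2],[0.06,3.6,0,0,0,0,0.2],[0.07,4.6,0,0,0,0,0.2],[0.07,5.1,0,0,0,0,0.2],[0.07,5.1,0,0,0,0,0.2],[0.07,5.1,0,0,0,0,0.2],[0.07,5.1,0,0,0,0,0.2],[0.07,5.1,0,0,0,0,0.2],[0.07,5.1,0,0,0,0,0.2]]' 40
python3 - <<'E'
from h import *
np.set_printoptions(precision=4,suppress=True)
c,im,d=shot('wrist')
v,u=np.mgrid[0:400,0:640];P=world(c,d,u.ravel(),v.ravel());ok=d.ravel()>0
def lev(P,ok):
  for lo,hi in [(.08,.094),(.053,.066),(.027,.037)]:
    k=ok&(P[:,2]>lo)&(P[:,2]<hi)&(np.hypot(P[:,0]-.622,P[:,1]-.216)<.04);Q=P[k]
    if len(Q): print(k.sum(),(Q.min(0)+Q.max(0))/2,Q.max(0)-Q.min(0))
lev(P,ok)
c,im,d=shot('top','top1.png');P=world(c,d,u.ravel(),v.ravel());ok=d.ravel()>0
k=ok&(np.hypot(P[:,0]-.417,P[:,1]+.263)<.03)&(P[:,2]>.025);print('nut',k.sum(),P[k].max(0),P[k].min(0))
c,im,d=shot('side','s2.png');r=manip.trace('nut','side');print([(x['p'],x['box']) for x in r[:2]])
E
```

```text
clock: 8.9
position: [0.5208, -0.0163, 0.1705]
ee_rot: [0.208, 0.978, 0.0, 0.0]
ft_force: [0.4, -0.8, 0.2]
grip_width: 0.606
grasp_force: 0.0
clock: 10.15
position: [0.621, 0.2158, 0.1705]
ee_rot: [0.209, 0.978, 0.0, 0.0]
ft_force: [-0.0, -0.1, -0.4]
grip_width: 0.598
grasp_force: 0.0
1798 [0.6214 0.2152 0.0841] [0.0352 0.0352 0.0081]
1184 [0.6183 0.2169 0.0595] [0.046  0.0499 0.0129]
842 [0.6192 0.2162 0.032 ] [0.058  0.0633 0.01  ]
nut 83 [ 0.429  -0.2509  0.0376] [ 0.4088 -0.2714  0.0255]
[(0.45, [383.1, 159.4, 391.6, 175.7])]
```

The nut is standing in the dish. Grasping the lens.

```bash
python3 -m pendant '[[0,0,0.8,0,0,0,0.2],[0,0,1.4,0,0,0,0.2],[0,0,1.7,0,0,0,0.2],[0,0,1.77,0,0,0,0.2],[0,0,1.77,0,0,0,0],[0,0,1.77,0,0,0,-0.2],[0,0,1.77,0,0,0,-1],[0,0,1.77,0,0,0,-1],[0,0,1.77,0,0,0,-1],[0,0,1.77,0,0,0,-1]]' 40
python3 - <<'E'
from h import *
print(rows([.5864,-.1339,.15]))
E
```

```text
clock: 11.6
position: [0.6218, 0.2163, 0.0833]
ee_rot: [0.208, 0.978, 0.001, 0.001]
ft_force: [-0.7, -0.3, 6.2]
grip_width: 0.402
grasp_force: 39.4
[-2.21156168 -6.6819315  -1.34133706]
```

```bash
python3 -m pendant '[[0,0,-0.2,0,0,0,-1],[0,0,-0.9,0,0,0,-1],[-0.1,-0.3,-1.4,0,0,0,-1],[-0.4,-1.3,-1.4,0,0,0,-1],[-0.8,-2.4,-1.4,0,0,0,-1],[-1.2,-3.6,-1.4,0,0,0,-1],[-1.55,-4.7,-1.4,0,0,0,-1],[-1.9,-5.7,-1.4,0,0,0,-1],[-1.95,-5.9,-1.4,0,0,0,-1],[-1.95,-5.9,-1.4,0,0,0,-1]]'
python3 - <<'E'
from h import *
np.set_printoptions(precision=4,suppress=True)
c,im,d=shot('wrist','w3.png')
for r in manip.trace('polish_tray','wrist')[:2]:
    v,u=np.nonzero(r['pixels']);P=world(c,d,u,v);P=P[(P[:,2]<.02)&(P[:,2]>-.01)];print(r['p'],(P.min(0)+P.max(0))/2,P.max(0)-P.min(0))
v,u=np.mgrid[0:400,0:640];P=world(c,d,u.ravel(),v.ravel());hsv=cv2.cvtColor(im,cv2.COLOR_RGB2HSV).reshape(-1,3)
o=manip.get_obs();k=(d.ravel()>0)&(np.linalg.norm(P-o['position'],axis=1)<.05)&(hsv[:,0]>10)&(hsv[:,0]<28)&(hsv[:,1]>130)
Q=P[k];print(len(Q),o['position'],np.percentile(Q,2,axis=0),np.percentile(Q,98,axis=0))
print(rows([.5864,-.1339,.1]))
E
```

```text
clock: 12.85
position: [0.5898, -0.0932, 0.1522]
ee_rot: [0.209, 0.978, 0.0, 0.0]
ft_force: [-0.3, 0.7, -1.7]
grip_width: 0.405
grasp_force: 40.3
0.91 [ 0.5881 -0.1334  0.0052] [0.0696 0.068  0.0118]
5044 [ 0.5901 -0.091   0.1519] [ 0.573  -0.1077  0.1312] [ 0.605  -0.0755  0.1561]
[-0.2802 -0.8165  1.0366]
```

View pics/w3.png

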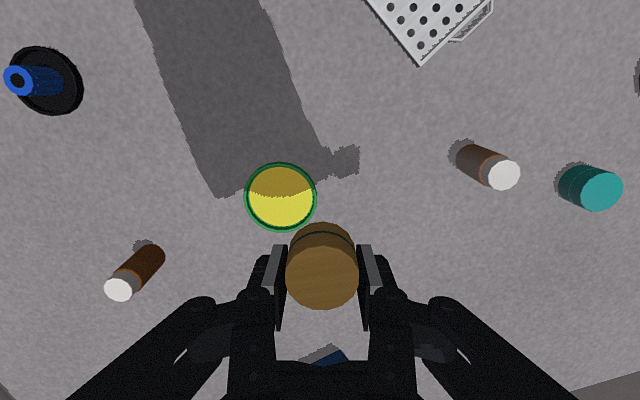

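The lens is held upright at (322,266) and the tray is at (280,196). The nut can also be seen standing in its dish at (45,80).

```bash
python3 -m pendant '[[-0.29,-0.7,0.3,0,0,0,-1],[-0.29,-0.81,1.1,0,0,0,-1],[-0.29,-0.81,1.8,0,0,0,-1],[-0.29,-0.81,2.2,0,0,0,-1],[-0.29,-0.81,2.34,0,0,0,-1],[-0.29,-0.81,2.38,0,0,0,-1],[-0.29,-0.81,2.4,0,0,0,-1],[-0.29,-0.81,2.42,0,0,0,-1],[-0.29,-0.81,2.43,0,0,0,-1],[-0.29,-0.81,2.43,0,0,0,-1]]'
python3 -m pendant '[[0,0,0.01,0,0,0,-1],[0,0,0.02,0,0,0,-1],[0,0,0.03,0,0,0,-1],[0,0,0.035,0,0,0,-1],[0,0,0.04,0,0,0,-1],[0,0,0.045,0,0,0,-1],[0,0,0.05,0,0,0,-1],[0,0,0.055,0,0,0,-1],[0,0,0.06,0,0,0,-1],[0,0,0.06,0,0,0,-1]]'
```

```text
clock: 14.2
position: [0.5867, -0.1358, 0.0305]
ee_rot: [0.208, 0.978, 0.0, 0.0]
ft_force: [0.1, 0.8, -2.4]
grip_width: 0.403
grasp_force: 40.3
clock: 15.45
position: [0.5866, -0.1359, 0.0283]
ee_rot: [0.208, 0.978, 0.0, -0.0]
ft_force: [-6.8, 1.2, 11.2]
grip_width: 0.404
grasp_force: 41.5
```

```bash
python3 -m pendant '[[0,0,-0.02,0,0,0,0],[0,0,-0.03,0,0,0,0.3],[0,0,-0.05,0,0,0,0.4],[0,0,-0.6,0,0,0,0.7],[0,0,-1.6,0,0,0,0.7],[0.2,0.6,-2.2,0,0,0,0.7],[0.5,1.7,-2.2,0,0,0,0.7],[0.9,2.8,-2.2,0,0,0,0.7],[1.3,3.9,-2.2,0,0,0,0.7],[1.7,5,-2.2,0,0,0,0.7]]'
python3 -m pendant '[[0.3,1,0,0,0,0,0.7],[0.57,1.65,0,0,0,0,0.7],[0.57,1.65,0,0,0,0,0.7],[0.57,1.65,0,0,0,0,0.7],[0.57,1.65,0,0,0,0,0.7],[0.57,1.65,0,0,0,0,0.7],[0.57,1.65,0,0,0,0,0.7],[0.57,1.65,0,0,0,0,0.7],[0.57,1.65,0,0,0,0,0.7],[0.57,1.65,0,0,0,0,0.7]]' 40
python3 - <<'E'
from h import *
np.set_printoptions(precision=4,suppress=True)
c,im,d=shot('wrist')
v,u=np.mgrid[0:400,0:640];P=world(c,d,u.ravel(),v.ravel());ok=d.ravel()>0
for lo,hi in [(.053,.066),(.027,.037)]:
    k=ok&(P[:,2]>lo)&(P[:,2]<hi)&(np.hypot(P[:,0]-.62,P[:,1]-.216)<.038);Q=P[k]
    if len(Q): print(k.sum(),(Q.min(0)+Q.max(0))/2,Q.max(0)-Q.min(0))
c,im,d=shot('top','top2.png');P=world(c,d,u.ravel(),v.ravel());ok=d.ravel()>0
k=ok&(np.hypot(P[:,0]-.587,P[:,1]+.134)<.03)&(P[:,2]>.022);print('lens',k.sum(),P[k].max(0),P[k].min(0))
print(rows([.6185,.217,.054]))
E
```

```text
clock: 16.7
position: [0.6108, 0.129, 0.1374]
ee_rot: [0.208, 0.978, 0.0, 0.0]
ft_force: [0.7, 0.3, -0.3]
grip_width: 0.85
grasp_force: 0.0
clock: 17.95
position: [0.6184, 0.2141, 0.1373]
ee_rot: [0.208, 0.978, 0.0, -0.0]
ft_force: [0.3, 0.5, 0.2]
grip_width: 0.849
grasp_force: 0.0
3582 [0.6199 0.217  0.0568] [0.0497 0.0499 0.0074]
1051 [0.6181 0.2162 0.0319] [0.0562 0.0632 0.0097]
lens 186 [ 0.6042 -0.1184  0.0359] [ 0.5694 -0.1515  0.024 ]
[0.0221 0.054  1.666 ]
```

Lens flat in its tray. Grasping the insulator.

```bash
python3 -m pendant '[[0,0.06,0.8,0,0,0,0.7],[0,0.06,1.3,0,0,0,0.7],[0,0.06,1.6,0,0,0,0.7],[0,0.06,1.66,0,0,0,0.7],[0,0.06,1.66,0,0,0,0.5],[0,0.06,1.66,0,0,0,0.3],[0,0.06,1.66,0,0,0,-1],[0,0.06,1.66,0,0,0,-1],[0,0.06,1.66,0,0,0,-1],[0,0.06,1.66,0,0,0,-1]]' 40
python3 - <<'E'
from h import *
print(rows([.4331,.2760,.14]))
E
```

```text
clock: 19.3
position: [0.6203, 0.217, 0.0557]
ee_rot: [0.208, 0.978, 0.001, 0.001]
ft_force: [-0.9, -0.6, 4.9]
grip_width: 0.562
grasp_force: 41.1
[ 3.89827356 -0.44707817 -1.69201609]
```

```bash
python3 -m pendant '[[0,0,-0.2,0,0,0,-1],[0,0,-0.9,0,0,0,-1],[0.1,0,-1.4,0,0,0,-1],[0.8,-0.1,-1.4,0,0,0,-1],[1.8,-0.2,-1.4,0,0,0,-1],[2.6,-0.3,-1.4,0,0,0,-1],[3,-0.4,-1.4,0,0,0,-1],[3,-0.45,-1.4,0,0,0,-1],[3,-0.45,-1.4,0,0,0,-1],[3,-0.45,-1.4,0,0,0,-1]]'
python3 - <<'E'
from h import *
np.set_printoptions(precision=4,suppress=True)
c,im,d=shot('wrist','w4.png')
for r in manip.trace('setter','wrist')[:2]:
    v,u=np.nonzero(r['pixels']);P=world(c,d,u,v);P=P[(P[:,2]<.02)&(P[:,2]>-.01)];print(r['p'],r['box'],(P.min(0)+P.max(0))/2,P.max(0)-P.min(0))
print(rows([.4331,.276,.0337]))
E
```

```text
clock: 20.55
position: [0.4744, 0.2569, 0.1244]
ee_rot: [0.209, 0.978, 0.0, 0.0]
ft_force: [0.5, -0.2, -1.2]
grip_width: 0.564
grasp_force: 41.7
0.94 [269.7, 84.1, 375.7, 188.8] [0.4337 0.2761 0.0052] [0.0843 0.0829 0.0121]
[0.9041 0.0113 1.8104]
```

View pics/w4.png

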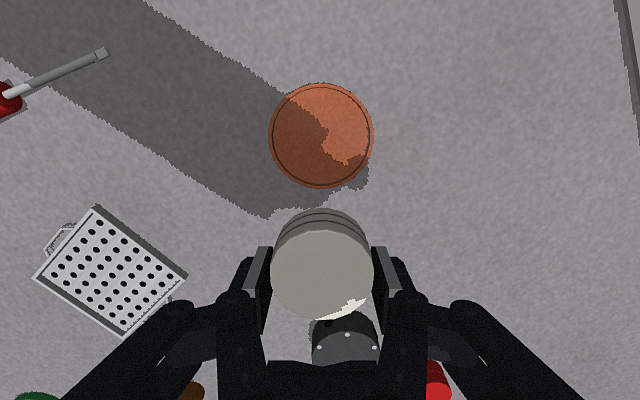

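The insulator is held level at (322,270), the dish is at (322,136), and the body is still at (345,340). Lowering it.

```bash
python3 -m pendant '[[0.6,0.01,0.2,0,0,0,-1],[0.9,0.01,0.7,0,0,0,-1],[0.9,0.01,1.3,0,0,0,-1],[0.9,0.01,1.65,0,0,0,-1],[0.9,0.01,1.8,0,0,0,-1],[0.9,0.01,1.84,0,0,0,-1],[0.9,0.01,1.85,0,0,0,-1],[0.9,0.01,1.86,0,0,0,-1],[0.9,0.01,1.87,0,0,0,-1],[0.9,0.01,1.87,0,0,0,-1]]'
python3 -m pendant '[[0,0,0.01,0,0,0,-1],[0,0,0.02,0,0,0,-1],[0,0,0.025,0,0,0,-1],[0,0,0.03,0,0,0,-1],[0,0,0.035,0,0,0,-1],[0,0,0.04,0,0,0,-1],[0,0,0.045,0,0,0,-1],[0,0,0.05,0,0,0,-1],[0,0,0.055,0,0,0,-1],[0,0,0.055,0,0,0,-1]]'
python3 -c "
from h import *
print(rows([.620,.2155,.13]))"
```

```text
clock: 21.9
position: [0.4327, 0.2762, 0.031]
ee_rot: [0.208, 0.978, 0.0, 0.0]
ft_force: [0.6, -1.1, -0.9]
grip_width: 0.565
grasp_force: 41.7
clock: 23.15
position: [0.4326, 0.2762, 0.0286]
ee_rot: [0.208, 0.978, 0.0, -0.0]
ft_force: [-3.2, -1.3, 7.8]
grip_width: 0.568
grasp_force: 42.6
[-3.91652619  0.41913588 -2.02856742]
```

```bash
python3 -m pendant '[[0,0,-0.02,0,0,0,0.3],[0,0,-0.03,0,0,0,0.6],[0,0,-0.05,0,0,0,0.7],[0,0,-0.6,0,0,0,0.8],[0,0,-1.6,0,0,0,1],[-0.5,0.1,-2,0,0,0,1],[-1.5,0.2,-2,0,0,0,1],[-2.5,0.3,-2,0,0,0,1],[-3.4,0.4,-2,0,0,0,1],[-3.92,0.42,-2,0,0,0,1]]'
python3 -m pendant '[[0,0,0,0,0,0,1],[0,0,0,0,0,0,1],[0,0,0,0,0,0,1],[0,0,0,0,0,0,1],[0,0,0,0,0,0,1],[0,0,0,0,0,0,1],[0,0,0,0,0,0,1],[0,0,0,0,0,0,1],[0,0,0,0,0,0,1],[0,0,0,0,0,0,1]]' 60
python3 - <<'E'
from h import *
np.set_printoptions(precision=4,suppress=True)
c,im,d=shot('wrist','w5.png')
v,u=np.mgrid[0:400,0:640];P=world(c,d,u.ravel(),v.ravel());ok=d.ravel()>0
k=ok&(P[:,2]>.025)&(P[:,2]<.037)&(np.hypot(P[:,0]-.62,P[:,1]-.216)<.042);Q=P[k];print(k.sum(),(Q.min(0)+Q.max(0))/2,Q.max(0)-Q.min(0))
c,im,d=shot('top','top3.png');P=world(c,d,u.ravel(),v.ravel());ok=d.ravel()>0
k=ok&(np.hypot(P[:,0]-.433,P[:,1]-.276)<.04)&(P[:,2]>.022);print('ins',k.sum(),P[k].max(0),P[k].min(0))
print(rows([.6205,.2155,.028]))
E
```

```text
clock: 24.4
position: [0.622, 0.214, 0.1277]
ee_rot: [0.209, 0.978, -0.0, 0.0]
ft_force: [0.9, 0.4, 0.1]
grip_width: 0.996
grasp_force: 0.0
clock: 25.65
position: [0.6202, 0.2154, 0.1281]
ee_rot: [0.208, 0.978, 0.0, 0.0]
ft_force: [0.5, 0.2, 0.2]
grip_width: 0.996
grasp_force: 0.0
5030 [0.6219 0.2163 0.0289] [0.0641 0.0629 0.0077]Traceback (most recent call last):
  File "<stdin>", line 7, in <module>
    return umr_maximum(a, axis, None, out, keepdims, initial, where)
ValueError: zero-size array to reduction operation maximum which has no identity
```

View pics/w5.png

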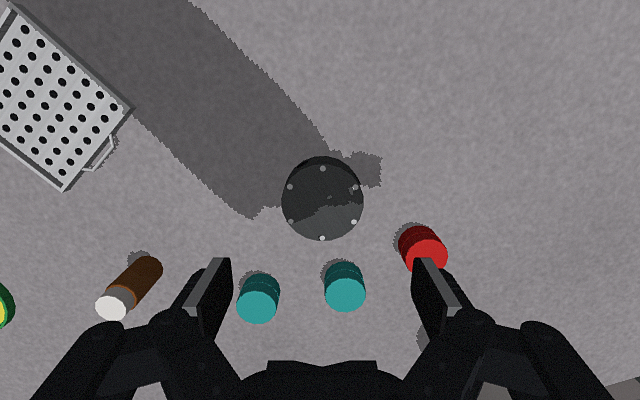

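The body stands alone at (322,198). The top camera found no points for the insulator in its dish, so I'm viewing that picture to see whether the arm is in the way.

View pics/top3.png

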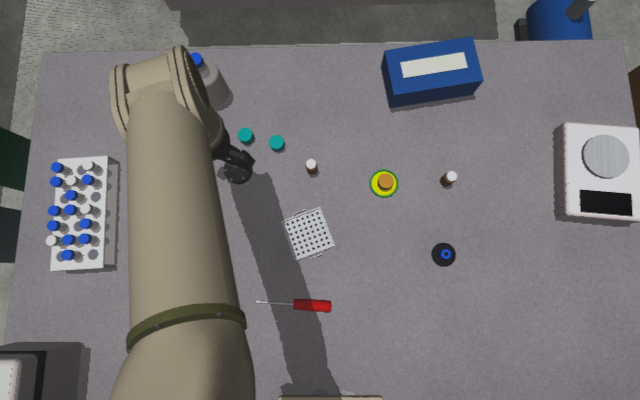

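The arm blocks the top view of the terracotta dish. The lens at (385,182) and the nut at (446,254) sit well in their places. Grasping the body.

```bash
python3 -m pendant '[[-0.02,0.02,0.8,0,0,0,1],[-0.02,0.02,1.5,0,0,0,1],[-0.02,0.02,1.9,0,0,0,1],[-0.02,0.02,2.02,0,0,0,1],[-0.02,0.02,2.02,0,0,0,1],[-0.02,0.02,2.02,0,0,0,0.7],[-0.02,0.02,2.02,0,0,0,0],[-0.02,0.02,2.02,0,0,0,0],[-0.02,0.02,2.02,0,0,0,0],[-0.02,0.02,2.02,0,0,0,0]]' 80
python3 -c "
from h import *
print(rows([.4698,.0477,.1]))"
```

```text
clock: 27.0
position: [0.6224, 0.2162, 0.0292]
ee_rot: [0.208, 0.978, 0.001, 0.001]
ft_force: [-3.1, -0.8, 9.5]
grip_width: 0.711
grasp_force: 85.0
[ 1.41054076 -4.31925492 -1.42546427]
```

```bash
python3 -m pendant '[[0,0,-0.2,0,0,0,0],[0,0,-0.9,0,0,0,0],[0.1,-0.2,-1.5,0,0,0,0],[0.3,-1,-1.6,0,0,0,0],[0.6,-2,-1.6,0,0,0,0],[0.9,-2.9,-1.6,0,0,0,0],[1.1,-3.3,-1.6,0,0,0,0],[1.1,-3.4,-1.6,0,0,0,0],[1.1,-3.4,-1.6,0,0,0,0],[1.1,-3.4,-1.6,0,0,0,0]]'
python3 - <<'E'
from h import *
np.set_printoptions(precision=4,suppress=True)
c,im,d=shot('wrist','w6.png')
for r in manip.trace('basket','wrist')[:2]:
    m=r['pixels'].astype(np.uint8);cs=max(cv2.findContours(m,0,1)[0],key=cv2.contourArea)
    v,u=np.nonzero(m);P=world(c,d,u,v);P=P[(P[:,2]<.02)&(P[:,2]>-.01)];rc=cv2.minAreaRect((P[:,:2]*1000).astype(np.float32))
    print(r['p'],r['box'],rc)
c,im,d=shot('top');v,u=np.mgrid[0:400,0:640];P=world(c,d,u.ravel(),v.ravel())
k=(d.ravel()>0)&(np.hypot(P[:,0]-.433,P[:,1]-.276)<.04)&(P[:,2]>.022);print('ins',k.sum(),P[k].max(0) if k.any() else '',P[k].min(0) if k.any() else '')
print(rows([.4698,.0477,.0342]))
E
```

```text
clock: 28.25
position: [0.5026, 0.084, 0.1072]
ee_rot: [0.208, 0.978, 0.0, 0.0]
ft_force: [-0.9, 0.1, -4.6]
grip_width: 0.707
grasp_force: 87.9
0.73 [170.4, 85.1, 351.3, 252.1] ((465.4063415527344, 44.729888916015625), (108.77558898925781, 105.57728576660156), 19.263935089111328)
ins 390 [0.4566 0.2995 0.0368] [0.4086 0.2509 0.0221]
[ 0.2998 -0.9214  1.4542]
```

View pics/w6.png

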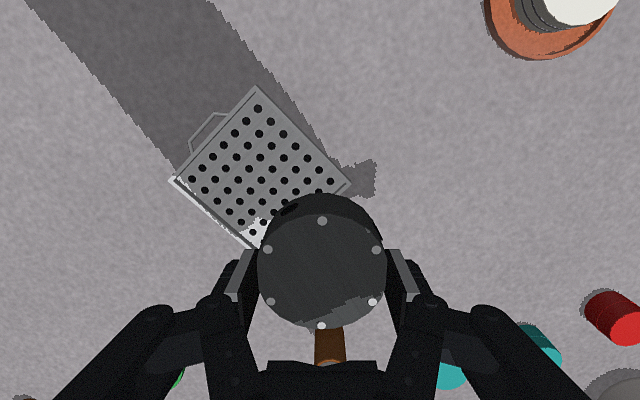

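The body is level at (322,262). The basket's corners are at (255,87), (172,180) and (350,185), and the insulator is flat in its dish. I'll work out the basket centre from those corners.

Run:
```python
from h import *
np.set_printoptions(precision=4,suppress=True)
c=manip.get_calibration('wrist')
a=[atz(c,*p,.009) for p in [(255,87),(172,180),(350,185)]];print(*a,(a[1]+a[2])/2)
ct=manip.get_calibration('top');print(atz(ct,306.5,233.5,.003)); t=(a[1]+a[2])/2
print(rows([t[0],t[1],.0337]),rows([.4703,.048,.0337]))
```

```text
[0.4077 0.0773 0.009 ] [ 0.4407 -0.0103  0.009 ] [0.4986 0.1097 0.009 ] [0.4696 0.0497 0.009 ]
[0.4691 0.0499 0.003 ]
[ 0.3192 -0.8859  1.4642] [ 0.2931 -0.9119  1.4642]
```

```bash
python3 -m pendant '[[0.25,-0.7,0.1,0,0,0,0],[0.31,-0.89,0.4,0,0,0,0],[0.31,-0.89,0.9,0,0,0,0],[0.31,-0.89,1.25,0,0,0,0],[0.31,-0.89,1.36,0,0,0,0],[0.31,-0.89,1.4,0,0,0,0],[0.31,-0.89,1.42,0,0,0,0],[0.31,-0.89,1.43,0,0,0,0],[0.31,-0.89,1.44,0,0,0,0],[0.31,-0.89,1.44,0,0,0,0]]'
python3 -m pendant '[[0,0,0.01,0,0,0,0],[0,0,0.02,0,0,0,0],[0,0,0.025,0,0,0,0],[0,0,0.03,0,0,0,0],[0,0,0.035,0,0,0,0],[0,0,0.04,0,0,0,0],[0,0,0.045,0,0,0,0],[0,0,0.05,0,0,0,0],[0,0,0.055,0,0,0,0],[0,0,0.055,0,0,0,0]]'
```

```text
clock: 29.65
position: [0.4697, 0.0489, 0.0352]
ee_rot: [0.208, 0.978, 0.0, 0.0]
ft_force: [-0.5, 0.1, -2.9]
grip_width: 0.711
grasp_force: 88.2
clock: 30.9
position: [0.4697, 0.0488, 0.0323]
ee_rot: [0.208, 0.978, 0.0, -0.0]
ft_force: [0.4, -0.6, -4.0]
grip_width: 0.709
grasp_force: 88.2
```

Not in contact yet (still carrying about 4 N), so I'm creeping down further.

```bash
python3 -m pendant '[[0,0,0.005,0,0,0,0],[0,0,0.01,0,0,0,0],[0,0,0.015,0,0,0,0],[0,0,0.02,0,0,0,0],[0,0,0.025,0,0,0,0],[0,0,0.03,0,0,0,0],[0,0,0.03,0,0,0,0],[0,0,0.03,0,0,0,0],[0,0,0.03,0,0,0,0],[0,0,0.03,0,0,0,0]]'
```

```text
clock: 32.15
position: [0.4697, 0.0489, 0.0321]
ee_rot: [0.208, 0.978, 0.0, -0.0]
ft_force: [-10.2, -1.6, 21.2]
grip_width: 0.709
grasp_force: 90.7
```

Seated. Releasing, retreating and checking.

```bash
python3 -m pendant '[[0,0,-0.03,0,0,0,0.6],[0,0,-0.03,0,0,0,0.8],[0,0,-0.04,0,0,0,1],[0,0,-0.04,0,0,0,1],[0,0,-0.3,0,0,0,1],[0,0,-1,0,0,0,1],[0,0,-2,0,0,0,1],[0,0,-3,0,0,0,1],[0,0,-4,0,0,0,1],[0,0,-4,0,0,0,1]]'
python3 -m pendant '[[0.8,0,0,0,0,0,1],[1.5,0.5,0,0,0,0,1],[2,1,0,0,0,0,1],[2.2,1.5,0,0,0,0,1],[2.2,2.5,0,0,0,0,1],[2.2,3.5,0,0,0,0,1],[2.2,4.5,0,0,0,0,1],[2.2,5.5,0,0,0,0,1],[2.2,5.5,0,0,0,0,1],[2.2,5.5,0,0,0,0,1]]'
python3 - <<'E'
from h import *
np.set_printoptions(precision=4,suppress=True)
c,im,d=shot('top','top4.png');v,u=np.mgrid[0:400,0:640];P=world(c,d,u.ravel(),v.ravel())
for n,x,y,r in [('nut',.4174,-.2633,.026),('lens',.587,-.1336,.03),('ins',.433,.276,.04),('body',.4697,.049,.045),('va',.6178,.036,.03),('vb',.5866,-.275,.03)]:
    k=(d.ravel()>0)&(np.hypot(P[:,0]-x,P[:,1]-y)<r)&(P[:,2]>.02);Q=P[k];print(n,k.sum(),Q.max(0) if k.any() else '',Q.min(0) if k.any() else '')
shot('side','s4.png')
E
```

```text
clock: 33.4
position: [0.4715, 0.049, 0.2354]
ee_rot: [0.209, 0.978, 0.002, 0.003]
ft_force: [0.6, -0.8, -0.5]
grip_width: 1.004
grasp_force: 0.0
clock: 34.65
position: [0.4811, 0.344, 0.2302]
ee_rot: [0.209, 0.978, -0.001, -0.0]
ft_force: [0.2, -0.8, 0.5]
grip_width: 0.999
grasp_force: 0.0
nut 86 [ 0.4293 -0.2507  0.0375] [ 0.4088 -0.2706  0.0211]
lens 191 [ 0.6041 -0.1176  0.0351] [ 0.5698 -0.1514  0.02  ]
ins 5435 [0.473  0.3075 0.6409] [0.3969 0.237  0.0203]
body 614 [0.5002 0.0792 0.0385] [0.4385 0.0175 0.02  ]
va 135 [0.6353 0.0506 0.0617] [0.6102 0.0249 0.021 ]
vb 163 [ 0.6028 -0.2655  0.0625] [ 0.5769 -0.2919  0.0203]
```

View pics/top4.png

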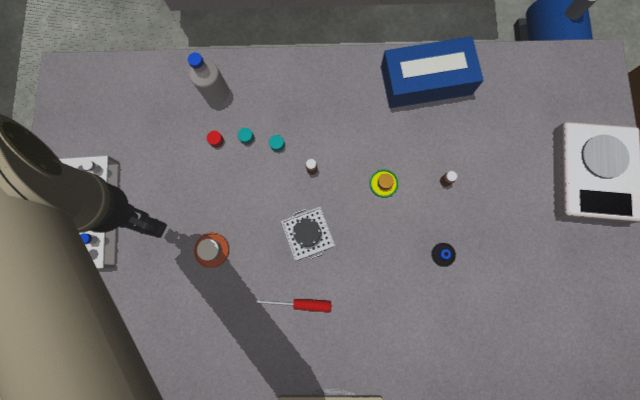

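View pics/s4.png

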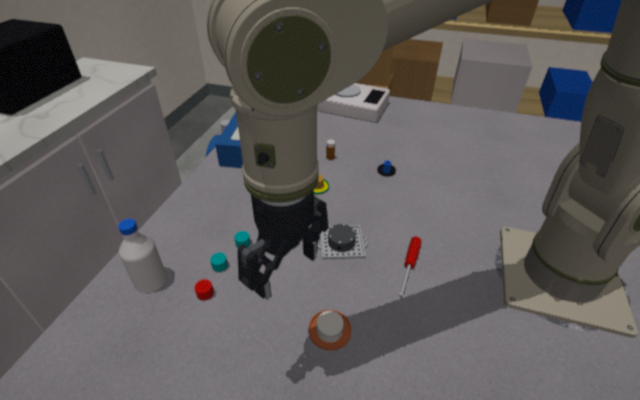

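Both views show all four parts upright in their places: nut (444,254), lens (385,183), insulator (210,250) and body (307,233). Both vials are standing at (311,166) and (449,179), and the look-alikes haven't moved. Handing in.

```bash
python3 -c "
from workcell import manip
print(manip.hand_in())"
```

```text
the job is handed in; nothing more can be done
None
```

I took the stack apart from the top and set the nut, lens, insulator and body upright in their own places; both vials are still standing where they were, and the job is handed in at about 35 s.

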